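# Free the thermal sleeve with the two-stage clip trigger and hang it on the swivel hook

### The job

First turn the swivel hook so that it faces straight out over the catch tray on its own stand. Then squeeze the spring clip's trigger through its soft first stage and past the pressure point, right home, so that the clip's tongue draws fully back off the foot of the pale blue thermal sleeve, with the sleeve still standing in its place; then lift the sleeve out and hang it by its bail on the hook, leaving it hanging still over the tray with the hook still facing that way. Do not move any of the other loose things on the shelf.

Things in the scene. Friction and masses are not known exactly. Their poses are not given: they have to be found in the camera images.
- fin (a point): Centre of the swivel hook's thumb fin: steel plate 34 mm long, 10 mm thick, 18 mm high on the swivel's vertical axis, 177 mm above the shelf, on a round turret (28 mm across, top 9 mm below this point). x points the way the hook faces, along the fin; z up. Pinch it across its thickness (along y) and turn it to turn the hook.
- swivel (a joint): Angle of the swivel hook about its vertical axis, rad, positive counter-clockwise from above. At 0 the hook faces straight out over the middle of the square catch tray fixed on the stand's foot; it starts turned away counter-clockwise by 0.7 to 1.4. Stays where it is left (friction about 0.08 N m). Range -1.6 to 1.6.
- hook_seat (a point): Where the bail crossbar's axis rests: in the notch of the hook's 8 mm round bar, 70 mm out from the swivel axis, 162 mm above the shelf; swings with the hook. x points outwards along the hook. The upturned tip is 94 mm from the axis, its top 9 mm above this point; the bar's underside is 13 mm below it. Bring the bail in over the tip, towards the swivel axis, then lower.
- stand: Fixed aluminium foot plate (180 x 100 mm) of the hook stand; origin on the shelf under the swivel axis. Its x axis points from the post to the middle of the dark steel catch tray (84 mm square, rim 22 mm above the shelf, centred 70 mm from the post). The hook must face along this x axis.
- trigger (a point): Middle of the clip's trigger, between two upright steel paddles, 52 mm above the shelf. x points to the sleeve (100 mm away), y across the paddles. Paddles: 22 mm wide (x), 6 mm thick, outer faces 54 mm apart at rest, tops 22 mm above this point, feet 34 mm below it. Squeezed together from outside, both move inwards; they stand 46 mm apart at the pressure point, 36 mm when home.
- paddle_l (a point): Middle of the outer face of the trigger paddle on the trigger's +y side. The first stage is soft (1.5 to 4 N); at the pressure point it stops until more than 11 N is put on each paddle (20 N does well), then the second stage runs 5 mm more each and draws the tongue back. Let go, the paddles spring back out over the first stage only.
- paddle_r (a point): Middle of the outer face of the trigger paddle on the -y side of the trigger (moves with it).
- first_l (a joint): First-stage travel of the +y paddle, m: 0 at rest, 0.004 fully taken up. It springs back.
- first_r (a joint): First-stage travel of the -y paddle, m: 0 at rest, 0.004 fully taken up. It springs back.
- tongue (a joint): How far the clip's steel tongue is drawn back, m: 0 = lying 6.5 mm over the sleeve's foot and pinning it; 0.012 = fully drawn back, foot free. Moves only in the trigger's second stage and stays where it is left.
- sleeve_center (a point): Pale blue plastic thermal sleeve, 90 g, 119 mm tall, upright in the clip; point on its axis 60 mm above its underside. Foot 50 mm square, body 36 mm across, collar 47 mm across (top 2 mm above this point), then a bail: legs 14 mm wide (x), 6 mm thick, outer faces 46 mm apart (y), up to 48 mm above this point. Grip across both legs along y, 32 mm above this point, clear of the window.
- sleeve_bail (a point): Middle of the bail's arched 8 mm crossbar, on the bar's axis, 55 mm above the sleeve's centre point; rests at hook_seat when hung. The window under it (34 mm wide in y, 49 mm high) opens along the sleeve's x, the way the hook passes through; either way round will do.
- level: Bystander: brass bubble level, 40 mm across, 15 mm high; origin at its underside.
- collar: Bystander: steel locking collar, 36 mm across, 14 mm high; origin at its underside.
- standoff: Bystander: ribbed white porcelain standoff, 28 mm across, 40 mm high, upright; origin at its underside.
- washers: Bystander: stack of copper washers, 29 mm across, 15 mm high; origin at its underside.
- driver: Bystander: screwdriver lying flat, 160 mm long.
- spanner: Bystander: spanner lying flat, 150 mm long.
- geophone: Bystander: grey geophone puck, 44 mm across, 36 mm high; origin at its underside.
Mind the look-alikes: they are no part of the job. Leave any brown or pink look-alike of the stand alone.

How it is judged (in metres and radians):
On the way, in this order (a step that is already met when the one before it is completed fails the run):
1. the swivel hook faces out over its tray (within 0.2 rad) while the sleeve is still in the clip and the tongue still over its foot (value of joint swivel between -0.2 and 0.2 rad and value of joint tongue below 0.004 m and distance of sleeve_center from where it was at the start of the episode below 0.008 m), for 0.2 s.
2. the trigger is squeezed home: both paddles through the first stage and the tongue drawn back by the second, the sleeve still in its place (value of joint each of first_l, first_r above 0.0025 m and value of joint tongue above 0.01 m and distance of sleeve_center from where it was at the start of the episode below 0.008 m), for 0.1 s.
3. the sleeve is lifted clear of the clip (height (world z) of sleeve_center above 0.095 m and contact force between clip and sleeve below 0.05 N), for 0.1 s.
At the end, for the whole second after the job is handed in: The sleeve hangs by its bail on the hook: the middle of the crossbar within 14 mm of the hook's seat, its weight on the hook, upright within 0.3 rad and still (under 0.05 m/s); the hook faces out over the tray within 0.25 rad; the trigger paddles are let go (distance between sleeve_bail and hook_seat below 0.014 m and contact force between swivel and sleeve above 0.3 N and angle between sleeve_center's own z axis and vertical below 0.3 rad and value of joint swivel between -0.25 and 0.25 rad and linear speed of sleeve below 0.05 m/s and value of joint each of first_l, first_r below 0.002 m); the robot touches nothing.
It fails at once if a bystander is moved by more than 20 mm (distance of any of level, collar, standoff, washers, driver, spanner, geophone from where it was at the start of the episode above 0.02 m).
It fails at once if the porcelain standoff is tipped over (angle between standoff's own z axis and vertical above 0.5 rad).
It also fails if it takes over 72 s, if anything falls off the work surface, if the arm or the gripper's body presses on something with over 40 N, if the wrist force passes 120 N, or if a joint passes its speed limit or range.

### The arm

A 6-joint arm with a two-finger parallel gripper is mounted at the origin on the work surface. World frame = base frame: x ahead of the robot, y to its left, z up, the work surface at z = 0. Lengths are in mm, angles in rad, forces in N, time in s.
With the tool pointing down it reaches from about 350 to 775 mm from the base axis. Payload 7.3 kg.
Tool frame: the origin (TCP) lies at the centre of the arm's flange, where the gripper is bolted on; the fingertips stand 178 mm ahead of it and the grasp point (between the pads) lies 159 mm ahead of it; z points along the fingers, y is the direction in which the jaws open and shut (so a half turn about z gives the same grasp; the last joint's range is limited). The gripper opens to 92 mm and grips with 3 to 60 N. Pads are 19 mm wide; open, the fingers measure 130 mm over their backs; the gripper's body (75 mm by 190 mm) begins 47 mm behind the grasp point.
Start: joints at [-1.401, 0.342, 1.524, -0, 1.275, -0.146], TCP at [163.073, -499.034, 404.741] pointing down, gripper open.
Joint ranges: [-2.53, 2.53], [-0.77, 2.02], [0.04, 2.7], [-1, 4.14], [0.28, 2.66], [-3.11, 3.11]. Speed limits (rad/s): [2.57, 2.57, 3.14, 3.14, 3.14, 3.14].

### API

Orientations are given as [roll, pitch, yaw] about the fixed x, y, z axes, in that order (R = Rz(yaw) Ry(pitch) Rx(roll)).
In Python, from plant import get_obs, capture, close_job gives the robot as it stands. The module is installed in compiled form; this text tells all that it offers.
- The arm moves only by the shell command python3 -m pendant 'ROWS'. ROWS is JSON, a list of rows, each a list of 3 entries, a list of its own where there are three numbers: the shift along the tool's x, y, z in m, then the turn, a rotation vector about the tool's x, y, z in rad, then the finger opening in m, from 0 to 0.0918. In form: [[[tx, ty, tz], [wx, wy, wz], fingers], ...]. A call has 1 to 10 rows; each row is the pose to reach, as a shift and turn from the pose commanded when the call began, along the tool's axes at that moment; what a row does not reach only later rows make up. A row lasts 1/12 s, in which the tool goes at most 41.7 mm and 7.16 degrees, less where a joint would pass 70% of its speed; a pose out of reach is approached as far as the arm can. A call with a gripper value outside its range is refused whole. The fingers move at their own pace and stop on an object; the grip force is fixed at half the most. Time passes only in rows, so rows that repeat a pose let the fingers close. It gives the time, the measured TCP pose, the force and the opening at its end, in the units of the state.
- get_obs(): the state, without advancing time (a new reading comes with each control period).
- capture(name): name is "side" or "top" or "wrist"; returns a dict with "color" (420x560x3 uint8, red, green, blue), "mtx" (3x3 intrinsics, pixels), "dist" ([k1, k2, p1, p2, k3] as OpenCV has them; the pictures are not rectified), "rvec" (rotation vector, rad) and "tvec" (3), from world to camera coordinates, as OpenCV has them. Camera axes: x right, y down, z forward; pixel columns grow to the right and rows downward; lengths in mm; the calibration is good to about 2 mm. A picture is of the moment at which its call begins. There is no depth.
- close_job(): hands the job in, once; it reports no verdict.
The state is a dict: "time": time; "joint_positions": joint angles; "dq": joint speeds; "tau": joint torques, N m; "tool_pos": TCP position; "tcp_rot": TCP orientation; "contact_force": force on the tool from outside, world axes, zero at the start; "moment": the same for the moment, N m; "grip_width": finger opening in mm.
Only numpy, scipy, OpenCV 4.12 (cv2) and the standard library are available. Lean on these libraries where they do the work, as an engineer would, in place of code of your own. Each camera call takes 0.05 s, during which the arm holds its last target. There are 200 camera calls.

## Working session

There is one attempt and no reset: what is moved stays moved. The work goes in short steps, Python scripts to look and compute and a shell command to move; the robot and the scene stay as the last step left them, time stands still between calls to the robot, and variables do not carry over. Pictures are saved under pics/ and viewed, about 8 in all and at most 12, crops included, and the job is handed in when it is done.

```bash
mkdir -p pics; cat > h.py <<'E'
import numpy as np, cv2, json
from plant import get_obs, capture, close_job
from scipy.spatial.transform import Rotation as R
def snap(n,f):
    c=capture(n); cv2.imwrite('pics/'+f+'.png',c['color'][:,:,::-1]); np.save('pics/'+f+'.npy',c,allow_pickle=True); return c
def load(f): return np.load('pics/'+f+'.npy',allow_pickle=True).item()
def ray(c,px):
    K=np.array(c['mtx'],float);d=np.array(c['dist'],float)
    u=cv2.undistortPoints(np.array([[px]],float),K,d).ravel()
    Rm=cv2.Rodrigues(np.array(c['rvec'],float))[0];t=np.array(c['tvec'],float).ravel()
    return -Rm.T@t, Rm.T@np.array([u[0],u[1],1.])
def onz(c,px,z):
    o,d=ray(c,px); return o+d*(z-o[2])/d[2]
def proj(c,P):
    return cv2.projectPoints(np.array(P,float).reshape(-1,1,3),np.array(c['rvec'],float),np.array(c['tvec'],float),np.array(c['mtx'],float),np.array(c['dist'],float))[0].reshape(-1,2)
E
python3 - <<'E'
from h import *
for n in ('top','side'):
    c=snap(n,n+'0'); print(n, ray(c,(280,210)))
o=get_obs(); print(o)
a=cv2.imread('pics/top0.png');b=cv2.imread('pics/side0.png')
E
```

```text
top (array([ 201.17356335,  -93.89361851, 1746.24547264]), array([ 0.16134259, -0.0024705 , -0.98695763]))
side (array([ 168.84104222,  802.83805165, 1280.08317753]), array([ 0.19516747, -0.62871867, -0.75326705]))
{'time': 0.1, 'joint_positions': array([-1.40100336e+00,  3.42658921e-01,  1.52491874e+00,  8.31931406e-06,
        1.27541608e+00, -1.45977657e-01]), 'dq': array([ 0.00067026, -0.00158332, -0.00211644, -0.00069819,  0.00138476,
       -0.00104879]), 'tau': array([ 7.39341267e-04, -4.32005489e+01, -2.44695157e+01,  7.18560931e-02,
        5.26295824e-02, -4.97300948e-05]), 'tool_pos': array([ 163.05110169, -498.91185294,  404.11220495]), 'tcp_rot': array([-3.14020763e+00, -2.11672473e-04,  3.15768049e-01]), 'contact_force': array([ 0.83209631, -0.22861973,  0.67955295]), 'moment': array([0.00526084, 0.01048843, 0.02306351]), 'grip_width': 91.74784541087514}
```

View pics/top0.png

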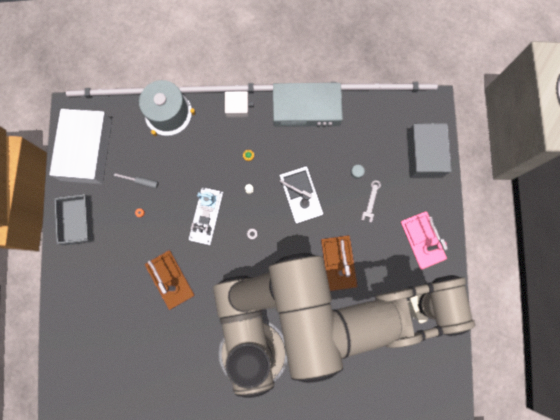

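View pics/side0.png

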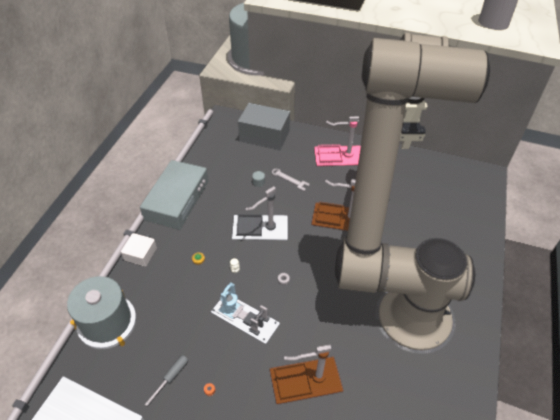

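Stand candidates in the top view are white (301,195), brown (170,280), brown (340,262) and pink (425,240). The white aluminium one with the dark tray fits the description. The clip and sleeve are at (206,215). I'll confirm both in one enlarged crop.

```bash
python3 - <<'E'
from h import *
a=cv2.imread('pics/top0.png');b=cv2.imread('pics/side0.png')
def cr(im,u,v): return cv2.resize(im[v:v+60,u:u+80],None,fx=5,fy=5,interpolation=cv2.INTER_CUBIC)
cv2.imwrite('pics/crop1.png',np.vstack([np.hstack([cr(a,262,165),cr(a,166,186)]),np.hstack([cr(b,222,183),cr(b,206,282)])]))
c=load('top0')
print(onz(c,(301,195),0),onz(c,(206,215),0))
E
```

```text
[ 538.6625226  -172.75599206    0.        ] [473.38615389 160.16025329   0.        ]
```

View pics/crop1.png

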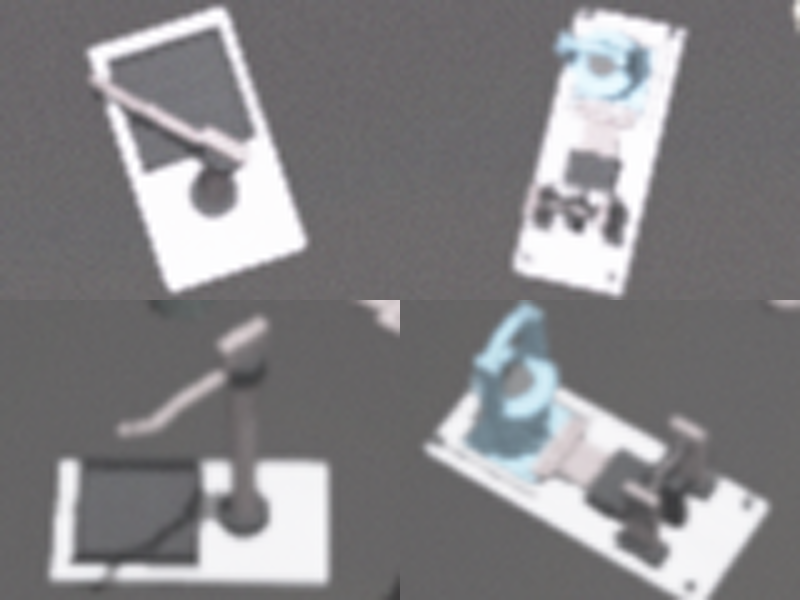

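The crop confirms the white stand. In it the fin is at top crop (222,148), the hook tip at (95,80) and the plate corners are clear. In the clip view the sleeve is at (603,65) and the paddles are at (545,207) and (615,225).

```bash
python3 - <<'E'
from h import *
np.set_printoptions(precision=1,suppress=True)
c=load('top0');s=load('side0')
T=lambda x,y:(262+(x-2)/5,165+(y-2)/5)
C=lambda x,y:(166+(x-402)/5,186+(y-2)/5)
S=lambda x,y:(222+(x-2)/5,183+(y-302)/5)
Q=lambda x,y:(206+(x-402)/5,282+(y-302)/5)
P=np.array([onz(c,T(*p),8) for p in [(88,48),(222,8),(306,245),(172,292)]])
print('plate',P, P.mean(0),np.linalg.norm(np.diff(P,axis=0),axis=1))
d=(P[0]+P[1]-P[2]-P[3])/2;print('stand yaw',np.arctan2(d[1],d[0]))
def tri(r1,r2):
    (o1,d1),(o2,d2)=r1,r2
    k=np.linalg.lstsq(np.c_[d1,-d2],o2-o1,rcond=None)[0]
    a=o1+k[0]*d1;b=o2+k[1]*d2;return (a+b)/2,np.linalg.norm(a-b)
print('post',onz(c,T(213,193),12))
print('fin',onz(c,T(222,148),186),tri(ray(c,T(222,148)),ray(s,S(243,338))))
print('tip',onz(c,T(95,80),171),tri(ray(c,T(95,80)),ray(s,S(122,430))))
P=np.array([onz(c,C(*p),6) for p in [(580,8),(686,30),(622,297),(513,270)]])
print('clip',P,P.mean(0),np.linalg.norm(np.diff(P,axis=0),axis=1))
d=(P[0]+P[1]-P[2]-P[3])/2;print('clip yaw',np.arctan2(d[1],d[0]))
print('sleeve hole',onz(c,C(603,65),60+6), tri(ray(c,C(603,65)),ray(s,Q(518,380))))
print('paddle tops',[onz(c,C(*p),74) for p in [(541,200),(616,215)]],[onz(s,Q(*p),74) for p in [(640,492),(690,428)]])
E
```

```text
plate [[ 612.8  -97.6    8. ]
 [ 640.2 -192.5    8. ]
 [ 470.2 -246.6    8. ]
 [ 438.9 -152.8    8. ]] [ 540.5 -172.4    8. ] [ 98.8 178.4  98.9]
stand yaw 0.3077239680610268
post [ 507.2 -182.6   12. ]
fin [ 505.  -180.1  186. ] (array([ 505.9, -180.3,  182.4]), np.float64(0.3304982440507187))
tip [ 553.2 -101.3  171. ] (array([ 555.3, -101.3,  165.2]), np.float64(1.5572967600757455))
clip [[571.4 175.4   6. ]
 [554.3 100.8   6. ]
 [367.6 145.    6. ]
 [387.5 220.8   6. ]] [470.2 160.5   6. ] [ 76.6 191.9  78.3]
clip yaw -0.23708091432881798
sleeve hole [519.1 150.2  66. ] (array([518.6, 149.8,  68.9]), np.float64(0.13033045025955442))
paddle tops [array([426.8, 190.1,  74. ]), array([415.9, 139.8,  74. ])] [array([428. , 197.7,  74. ]), array([415.1, 151.4,  74. ])]
```

```bash
cat >> h.py <<'E'
def d(x,y,z,yaw,L=178):
    """shift/turn for tip (L ahead of TCP) to reach x,y,z (mm) pointing down at yaw"""
    o=get_obs(); R0=R.from_euler('xyz',o['tcp_rot']); R1=R.from_euler('xyz',[np.pi,0,yaw])
    t=np.array([x,y,z+L])-o['tool_pos']
    print('t',o['time'],'shift',np.round(R0.inv().apply(t)/1e3,4),'turn',np.round((R0.inv()*R1).as_rotvec(),3),'W',np.round(o['tool_pos'],1),np.round(o['tcp_rot'],3),'w',round(o['grip_width'],1),'F',np.round(o['contact_force'],1))
E
python3 -c "
from h import *
d(505,-180,235,1.015)"
python3 -m pendant '[[[0.424,-0.197,-0.009],[0,0,-0.7],0.09],[[0.424,-0.197,-0.009],[0,0,-0.7],0.09],[[0.424,-0.197,-0.009],[0,0,-0.7],0.09],[[0.424,-0.197,-0.009],[0,0,-0.7],0.09],[[0.424,-0.197,-0.009],[0,0,-0.7],0.09],[[0.424,-0.197,-0.009],[0,0,-0.7],0.09],[[0.424,-0.197,-0.009],[0,0,-0.7],0.09],[[0.424,-0.197,-0.009],[0,0,-0.7],0.09],[[0.424,-0.197,-0.009],[0,0,-0.7],0.09],[[0.424,-0.197,-0.009],[0,0,-0.7],0.09]]'
python3 -c "
from h import *
d(505,-180,235,1.015)"
```

```text
t 0.1 shift [ 0.4241 -0.197  -0.0085] turn [-0.001 -0.001 -0.699] W [ 163.1 -498.9  404.1] [-3.14  -0.     0.316] w 91.7 F [ 0.8 -0.2  0.7]
time: 0.93
tool_pos: [468.8, -213.0, 412.6]
tcp_rot: [-3.141, 0.0, 1.016]
contact_force: [0.6, -1.2, 0.0]
grip_width: 90.1
t 0.9333 shift [ 0.0471  0.0134 -0.0004] turn [-0.     0.     0.001] W [ 468.8 -213.   412.6] [-3.141  0.     1.016] w 90.1 F [ 0.6 -1.2  0. ]
```

```bash

python3 -m pendant '[[[0.035,0.01,0],[0,0,0],0.09],[[0.046,0.013,0],[0,0,0],0.06],[[0.046,0.013,0],[0,0,0],0.05],[[0.046,0.013,0],[0,0,0],0.05]]'
python3 - <<'E'
from h import *
d(505,-180,170,1.015)
c=snap('wrist','w1'); i=cv2.imread('pics/w1.png')
print(proj(c,[[505,-180,186],[505+17*.527,-180+17*.85,186],[505-17*.527,-180-17*.85,186],[554,-101,171]]))
E
```

```text
time: 1.27
tool_pos: [502.9, -182.4, 412.2]
tcp_rot: [-3.14, 0.001, 1.017]
contact_force: [-0.7, 0.6, -0.5]
grip_width: 74.7
t 1.2667 shift [0.0032 0.0006 0.0642] turn [-0.001  0.001  0.002] W [ 502.9 -182.4  412.2] [-3.140e+00  1.000e-03  1.017e+00] w 74.7 F [-0.7  0.6 -0.5]
[[280.24029224 227.30004957]
 [280.33106051 198.89777972]
 [280.15170245 254.45697084]
 [280.59516398  59.80517465]]
```

View pics/w1.png

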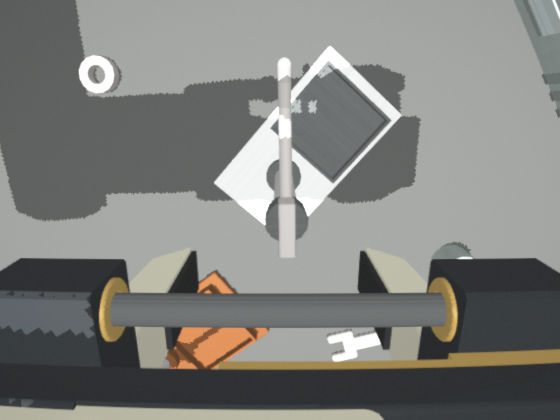

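The wrist view shows the fin's top running from (287,198) to (287,257) and the hook tip at (284,64). The fin sits about 6 px right of my prediction.

```bash
python3 - <<'E'
from h import *
c=load('w1')
a=onz(c,(287.5,256),186);t=onz(c,(284.5,62),171);p=onz(c,(287,218),168);print(a,t,p)
v=(t-a)[:2];print(np.arctan2(v[1],v[0]),np.linalg.norm(v))
u=v/np.linalg.norm(v);f=a[:2]+17*u;print(f)
g=cv2.cvtColor(c['color'],cv2.COLOR_RGB2GRAY)
w=[onz(c,p,8) for p in [(331,47),(400,115),(215,182)]]
e=w[0]-w[2];print('yaw est',np.arctan2(e[1],e[0]),np.linalg.norm(e))
d(f[0],f[1],170,1.017)
E
```

```text
[ 499.23253186 -197.58734995  186.        ] [ 555.23777344 -103.13151939  171.        ] [ 508.68981356 -182.27505059  168.        ]
1.0355951307402735 109.81116068693103
[ 507.90277176 -182.96452737]
yaw est 0.29418302603725077 176.69678018311387
t 1.3167 shift [0.0031 0.0047 0.0643] turn [-0.001  0.001 -0.001] W [ 502.4 -183.1  412.3] [-3.141e+00  1.000e-03  1.016e+00] w 70.6 F [ 0.1 -0.7  0. ]
```

```bash

python3 -m pendant '[[[0.003,0.0045,0.03],[0,0,-0.015],0.05],[[0.003,0.0045,0.055],[0,0,-0.015],0.05],[[0.003,0.0045,0.0635],[0,0,-0.015],0.04],[[0.003,0.0045,0.0635],[0,0,-0.015],0.02],[[0.003,0.0045,0.0635],[0,0,-0.015],0],[[0.003,0.0045,0.0635],[0,0,-0.015],0],[[0.003,0.0045,0.0635],[0,0,-0.015],0],[[0.003,0.0045,0.0635],[0,0,-0.015],0],[[0.003,0.0045,0.0635],[0,0,-0.015],0],[[0.003,0.0045,0.0635],[0,0,-0.015],0]]'
python3 -c "
from h import *
d(507.5,-182.5,170,0.303)"
```

```text
time: 2.15
tool_pos: [508.4, -182.4, 350.1]
tcp_rot: [3.14, 0.0, 1.031]
contact_force: [-1.1, -0.0, 3.5]
grip_width: 10.2
t 2.15 shift [-0.0005 -0.0008  0.0021] turn [ 0.001 -0.     0.728] W [ 508.4 -182.4  350.1] [3.14  0.    1.031] w 10.2 F [-1.1 -0.   3.5]
```

```bash

python3 -m pendant '[[[0,0,0],[0,0,0.09],0],[[0,0,0],[0,0,0.18],0],[[0,0,0],[0,0,0.27],0],[[0,0,0],[0,0,0.36],0],[[0,0,0],[0,0,0.45],0],[[0,0,0],[0,0,0.54],0],[[0,0,0],[0,0,0.63],0],[[0,0,0],[0,0,0.70],0],[[0,0,0],[0,0,0.728],0],[[0,0,0],[0,0,0.728],0]]'
python3 -m pendant '[[[0,0,0],[0,0,0],0],[[0,0,0],[0,0,0],0.05],[[0,0,0],[0,0,0],0.05],[[0,0,0],[0,0,0],0.05],[[0,0,-0.03],[0,0,0],0.05],[[0,0,-0.07],[0,0,0],0.05],[[0,0,-0.07],[0,0,0],0.05],[[-0.04,0,-0.07],[0,0,0],0.09],[[-0.04,0,-0.07],[0,0,0],0.09]]'
python3 - <<'E'
from h import *
d(421.5,173,130,-.237)
c=snap('wrist','w2')
E
```

```text
time: 2.98
tool_pos: [508.8, -183.0, 350.1]
tcp_rot: [3.139, -0.002, 0.302]
contact_force: [1.5, -3.5, 2.4]
grip_width: 9.7
time: 3.73
tool_pos: [466.5, -194.3, 418.3]
tcp_rot: [-3.139, 0.005, 0.303]
contact_force: [1.2, -0.7, 0.2]
grip_width: 58.6
t 3.7333 shift [ 0.0671 -0.3636  0.1111] turn [-0.002  0.006  0.54 ] W [ 466.5 -194.3  418.3] [-3.139  0.005  0.303] w 58.6 F [ 1.2 -0.7  0.2]
```

View pics/w2.png

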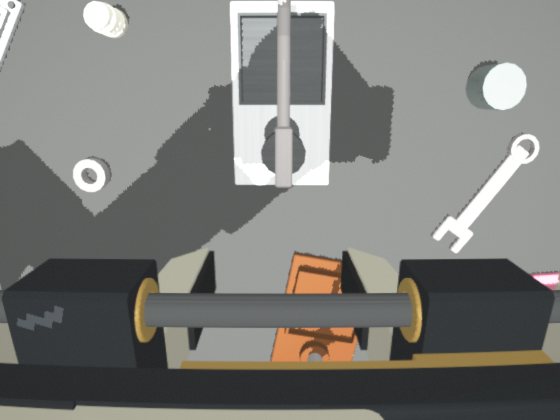

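The wrist view shows the hook running straight down the middle of the stand plate (x≈284), over the tray, so step 1 is done. Next I go above the trigger.

```bash

python3 -m pendant '[[[0.067,-0.364,0.03],[0,0,0.54],0.09],[[0.067,-0.364,0.03],[0,0,0.54],0.09],[[0.067,-0.364,0.03],[0,0,0.54],0.09],[[0.067,-0.364,0.03],[0,0,0.54],0.09],[[0.067,-0.364,0.03],[0,0,0.54],0.09],[[0.067,-0.364,0.03],[0,0,0.54],0.09],[[0.067,-0.364,0.03],[0,0,0.54],0.09],[[0.067,-0.364,0.03],[0,0,0.54],0.09],[[0.067,-0.364,0.03],[0,0,0.54],0.09],[[0.067,-0.364,0.03],[0,0,0.54],0.09]]'
python3 -m pendant '[[[0,0,0],[0,0,0],0.09],[[0,0,0],[0,0,0],0.09],[[0,0,0],[0,0,0],0.09]]'
python3 - <<'E'
from h import *
w=load('w2');print(onz(w,(284,186),186),onz(w,(284,143),168))
d(421.5,173,130,-.237)
c=snap('wrist','w3')
print(proj(c,[[421.5,173,74],[519,150,60],[532,-92,8]]))
E
```

```text
time: 4.62
tool_pos: [424.4, 177.8, 388.6]
tcp_rot: [-3.14, 0.002, -0.233]
contact_force: [0.0, -0.5, 0.1]
grip_width: 90.1
time: 4.87
tool_pos: [425.9, 172.4, 389.1]
tcp_rot: [3.141, -0.0, -0.238]
contact_force: [-0.5, 0.7, -0.3]
grip_width: 90.1
[ 491.65083529 -189.80102842  186.        ] [ 513.39803354 -183.16154166  168.        ]
t 4.8667 shift [-0.0045  0.0004  0.0811] turn [ 0.    -0.    -0.001] W [425.9 172.4 389.1] [ 3.141 -0.    -0.238] w 90.1 F [-0.5  0.7 -0.3]
[[277.03245364 201.52356831]
 [276.18732486  73.38590565]
 [531.11373434   3.16142931]]
```

View pics/w3.png

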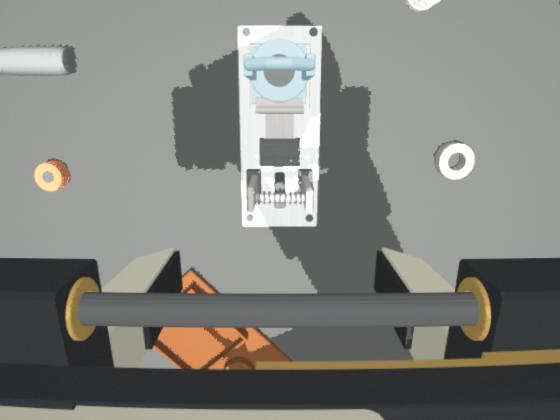

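```bash
python3 - <<'E'
from h import *
w=load('w3');np.set_printoptions(precision=1,suppress=True)
for p,z in [((250,170),74),((250,197),74),((310,170),74),((310,197),74),((279.5,63),117),((246,63),112),((313,63),112),((279,71),66),((242,28),6),((318,28),6),((243,225),6),((317,225),6)]: print(p,onz(w,p,z))
i=cv2.imread('pics/w3.png');cv2.imwrite('pics/w3c.png',cv2.resize(i[20:232,225:335],None,fx=2.8,fy=2.8,interpolation=cv2.INTER_CUBIC))
E
```

```text
(250, 170) [451.8 187.8  74. ]
(250, 197) [430.4 193.4  74. ]
(310, 170) [440.5 141.4  74. ]
(310, 197) [418.9 146.1  74. ]
(279.5, 63) [520.6 147.2 117. ]
(246, 63) [526.2 168.2 112. ]
(313, 63) [516. 126. 112.]
(279, 71) [519.8 147.6  66. ]
(242, 28) [568.3 169.8   6. ]
(318, 28) [552.2 103.4   6. ]
(243, 225) [388.2 217.    6. ]
(317, 225) [370.3 143.5   6. ]
```

View pics/w3c.png

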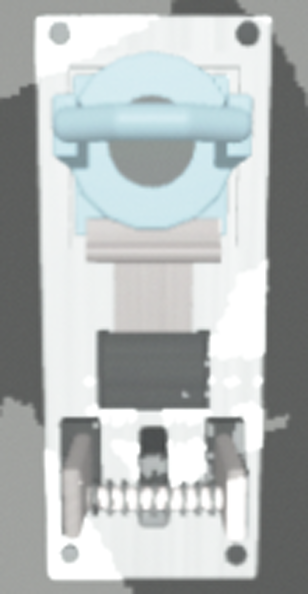

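Crop shows paddle tops at wrist px (250.7,199) and (309.3,199), and the bail bar at (279.3,63). This gives the trigger at about (423,170.5) and the sleeve at about (520.5,147.3), which are 100 mm apart as specified. Descending now.

```bash

python3 -m pendant '[[[-0.0024,0.0025,0.035],[0,0,0],0.09],[[-0.0024,0.0025,0.07],[0,0,0],0.09],[[-0.0024,0.0025,0.105],[0,0,0],0.09],[[-0.0024,0.0025,0.135],[0,0,0],0.09],[[-0.0024,0.0025,0.16],[0,0,0],0.09],[[-0.0024,0.0025,0.175],[0,0,0],0.09],[[-0.0024,0.0025,0.175],[0,0,0],0.09],[[-0.0024,0.0025,0.175],[0,0,0],0.09],[[-0.0024,0.0025,0.175],[0,0,0],0.06]]'
python3 -c "
from h import *
d(423,170.5,36,-.236)"
```

```text
time: 5.67
tool_pos: [423.5, 170.6, 215.2]
tcp_rot: [-3.141, -0.002, -0.239]
contact_force: [-0.2, 0.4, -0.1]
grip_width: 87.0
t 5.6667 shift [-0.0005  0.0002  0.0012] turn [-0.001 -0.002 -0.003] W [423.5 170.6 215.2] [-3.141e+00 -2.000e-03 -2.390e-01] w 87.0 F [-0.2  0.4 -0.1]
```

```bash

python3 -m pendant '[[[0,0,0],[0,0,0],0.055],[[0,0,0],[0,0,0],0.05],[[0,0,0],[0,0,0],0.045],[[0,0,0],[0,0,0],0.03],[[0,0,0],[0,0,0],0.03],[[0,0,0],[0,0,0],0.03],[[0,0,0],[0,0,0],0.03],[[0,0,0],[0,0,0],0.03],[[0,0,0],[0,0,0],0.03]]'
python3 -m pendant '[[[0,0,0],[0,0,0],0.03],[[0,0,0],[0,0,0],0.03],[[0,0,0],[0,0,0],0.03],[[0,0,0],[0,0,0],0.03],[[0,0,0],[0,0,0],0.03],[[0,0,0],[0,0,0],0.03]]'
```

```text
time: 6.42
tool_pos: [422.8, 171.4, 214.5]
tcp_rot: [-3.141, -0.001, -0.237]
contact_force: [-1.1, 2.7, 5.8]
grip_width: 33.1
time: 6.92
tool_pos: [422.8, 171.4, 214.5]
tcp_rot: [-3.141, -0.001, -0.237]
contact_force: [-0.5, 2.5, 5.2]
grip_width: 33.1
```

```bash

python3 -m pendant '[[[0,0,0],[0,0,0],0.09],[[0,0,0],[0,0,0],0.09],[[0,0,0],[0,0,0],0.09],[[0,0,0],[0,0,0],0.09],[[0,0,-0.03],[0,0,0],0.09],[[0,0,-0.07],[0,0,0],0.09],[[0,0,-0.11],[0,0,0],0.09],[[0,0,-0.15],[0,0,0],0.09],[[0,0,-0.15],[0,0,0],0.09],[[0,0,-0.15],[0,0,0],0.09]]'
python3 - <<'E'
from h import *
d(520.5,147.3,80,-.236)
c=snap('wrist','w4')
i=cv2.imread('pics/w4.png');cv2.imwrite('pics/w4c.png',cv2.resize(i[0:260,215:345],None,fx=2.3,fy=2.3,interpolation=cv2.INTER_CUBIC))
E
```

```text
time: 7.75
tool_pos: [422.9, 171.2, 366.0]
tcp_rot: [-3.14, -0.004, -0.237]
contact_force: [-0.9, 0.7, -0.3]
grip_width: 89.1
t 7.75 shift [0.1    0.0005 0.1084] turn [-0.002 -0.004 -0.001] W [422.9 171.2 366. ] [-3.14  -0.004 -0.237] w 89.1 F [-0.9  0.7 -0.3]
```

View pics/w4c.png

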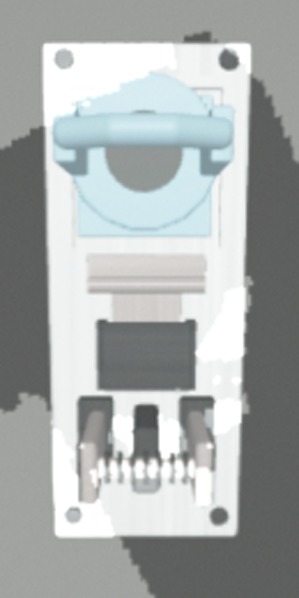

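The crop shows the tongue drawn well back from the sleeve's foot, the sleeve still standing, and the paddles released. Bail bar is at wrist px (277.6,56.5). Next is the sleeve.

```bash
python3 - <<'E'
from h import *
w=load('w4')
for p,z in [((277.6,56.5),121),((215+53/2.3,56.5),110),((215+233/2.3,56.5),110),((215+144/2.3,151/2.3),68)]: print(onz(w,p,z))
E
python3 -m pendant '[[[0.03,0.0005,0],[0,0,0],0.09],[[0.065,0.0005,0],[0,0,0],0.09],[[0.0995,0.0005,0],[0,0,0],0.09],[[0.0995,0.0005,0],[0,0,0],0.085],[[0.0995,0.0005,0],[0,0,0],0.085],[[0.0995,0.0005,0.02],[0,0,0],0.085]]'
python3 - <<'E'
from h import *
d(520.5,147.3,80,-.236)
E
```

```text
[519.91397475 147.29542629 121.        ]
[526.77156207 169.81771823 110.        ]
[515.82939335 124.68114629 110.        ]
[520.04947343 147.37710074  68.        ]
time: 8.3
tool_pos: [519.5, 147.3, 344.9]
tcp_rot: [-3.141, -0.002, -0.238]
contact_force: [0.1, -0.7, 0.1]
grip_width: 85.0
t 8.3 shift [ 0.0008 -0.0001  0.0869] turn [-0.001 -0.002 -0.002] W [519.5 147.3 344.9] [-3.141e+00 -2.000e-03 -2.380e-01] w 85.0 F [ 0.1 -0.7  0.1]
```

```bash

python3 -m pendant '[[[0.0005,0,0.03],[0,0,0],0.085],[[0.0005,0,0.06],[0,0,0],0.085],[[0.0005,0,0.087],[0,0,0],0.085],[[0.0005,0,0.087],[0,0,0],0.085],[[0.0005,0,0.087],[0,0,0],0.06],[[0.0005,0,0.087],[0,0,0],0.04],[[0.0005,0,0.087],[0,0,0],0.03],[[0.0005,0,0.087],[0,0,0],0.03],[[0.0005,0,0.087],[0,0,0],0.03],[[0.0005,0,0.087],[0,0,0],0.03]]'
python3 -m pendant '[[[0,0,0],[0,0,0],0.03],[[0,0,0],[0,0,0],0.03],[[0,0,-0.01],[0,0,0],0.03],[[0,0,-0.02],[0,0,0],0.03],[[0,0,-0.04],[0,0,0],0.03],[[0,0,-0.07],[0,0,0],0.03],[[0,0,-0.10],[0,0,0],0.03],[[0,0,-0.13],[0,0,0],0.03],[[0,0,-0.145],[0,0,0],0.03],[[0,0,-0.145],[0,0,0],0.03]]'
python3 - <<'E'
from h import *
d(520.5,147.3,225,-.236)
E
```

```text
time: 9.13
tool_pos: [519.9, 147.2, 258.1]
tcp_rot: [-3.141, -0.001, -0.237]
contact_force: [0.3, -0.0, 0.4]
grip_width: 49.5
time: 9.97
tool_pos: [520.1, 147.3, 407.2]
tcp_rot: [-3.139, -0.008, -0.237]
contact_force: [0.4, -1.6, -0.3]
grip_width: 45.7
t 9.9667 shift [ 0.0003 -0.0001  0.0042] turn [-0.003 -0.008 -0.001] W [520.1 147.3 407.2] [-3.139 -0.008 -0.237] w 45.7 F [ 0.4 -1.6 -0.3]
```

```bash

python3 -m pendant '[[[0.009,0.013,0],[0,0,-0.03],0.03],[[0.027,0.038,0],[0,0,-0.08],0.03],[[0.05,0.068,0],[0,0,-0.15],0.03],[[0.073,0.1,0],[0,0,-0.22],0.03],[[0.096,0.132,0],[0,0,-0.29],0.03],[[0.119,0.163,0],[0,0,-0.36],0.03],[[0.142,0.194,0],[0,0,-0.43],0.03],[[0.163,0.223,0],[0,0,-0.5],0.03],[[0.178,0.244,0],[0,0,-0.54],0.03],[[0.1845,0.2527,0],[0,0,-0.54],0.03]]'
python3 -m pendant '[[[0,0,0],[0,0,0],0.03],[[0,0,0],[0,0,0],0.03],[[0,0,0],[0,0,0],0.03],[[0,0,0],[0,0,0],0.03]]'
python3 - <<'E'
from h import *
d(636,-143,152,.303)
t=snap('top','t5');s=snap('side','s5');w=snap('wrist','w5')
a=cv2.imread('pics/side0.png')
p=proj(s,[[640,-142,407-137]])[0].astype(int);print(p)
i=cv2.imread('pics/s5.png')
u,v=p;c1=cv2.resize(i[v-55:v+95,max(u-60,0):max(u-60,0)+100],(400,600),interpolation=cv2.INTER_CUBIC);print(v-55,max(u-60,0))
j=cv2.imread('pics/w5.png');c2=cv2.resize(j,(400,300))
cv2.imwrite('pics/v5.png',np.hstack([c1,np.vstack([c2,cv2.resize(cv2.imread('pics/t5.png')[130:250,240:400],(400,300))])]))
E
```

```text
time: 10.8
tool_pos: [640.1, -145.5, 400.5]
tcp_rot: [-3.141, 0.002, 0.301]
contact_force: [0.1, 0.3, -1.0]
grip_width: 45.7
time: 11.13
tool_pos: [639.4, -139.9, 402.5]
tcp_rot: [-3.141, 0.0, 0.304]
contact_force: [0.5, -0.1, 0.2]
grip_width: 45.7
t 11.1333 shift [-0.0042  0.0019  0.0725] turn [-0.     0.     0.001] W [ 639.4 -139.9  402.5] [-3.141  0.     0.304] w 45.7 F [ 0.5 -0.1  0.2]
[222 168]
113 162
```

View pics/v5.png

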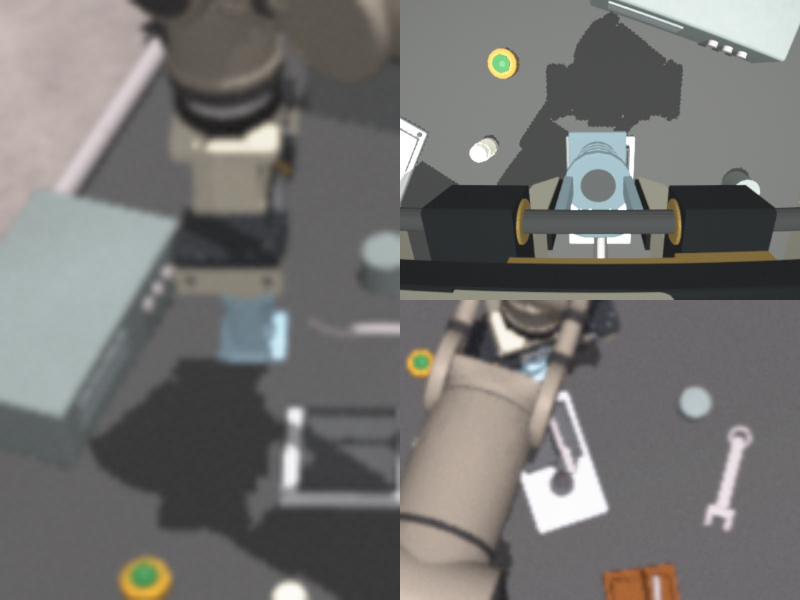

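```bash
python3 - <<'E'
from h import *
np.set_printoptions(precision=1,suppress=True)
t=load('t5');s=load('s5');w=load('w5');t0=load('top0')
T=402.5;A=np.array([639.4,-139.9]);X=np.array([np.cos(.304),np.sin(.304)]);Y=np.array([-X[1],X[0]])
P=lambda a,b,dz:np.r_[A+a*X+b*Y,T-192+dz]
print('wrist pred collar hole, foot far corners',proj(w,[P(0,0,2),P(25,25,-60),P(25,-25,-60)]),'seen (277,259),(234,187)/(317,185)')
print('side pred foot corners',proj(s,[P(a,b,-60) for a in(25,-25) for b in (25,-25)]), 'seen', (162+220/4,113+358/4),(162+287/4,113+360/4))
print('collar',proj(s,[P(0,0,2)]))
for z in (60,90):print('box edge',onz(t0,(275,124),z),onz(t0,(342,123),z))
print('hook in w5',onz(w,(601*1.4-560,255*1.4),162), 'tray edge mid',onz(w,((567+637)/2*1.4-560,137*1.4),8))
# hook in side view: tip
print('tip side',onz(s,(162+312/4,113+322/4),168), 'pred tip',np.array([508,-183])+94*X)
E
```

```text
wrist pred collar hole, foot far corners [[276.4 257.4]
 [237.1 181.5]
 [316.3 181.5]] seen (277,259),(234,187)/(317,185)
side pred foot corners [[216.6 202.5]
 [218.  190.6]
 [232.9 202.6]
 [233.9 190.7]] seen (217.0, 202.5) (233.75, 203.0)
collar [[223.8 182.5]]
box edge [779.7 -85.8  60. ] [ 780.2 -319.1   60. ]
box edge [769.4 -86.   90. ] [ 769.9 -315.1   90. ]
hook in w5 [ 547.5 -172.1  162. ] tray edge mid [ 626.5 -150.2    8. ]
tip side [ 594.1 -151.1  168. ] pred tip [ 597.7 -154.9]
```

Wrist and side views agree with prediction to about 2 mm (collar hole at (277,259), foot corners matched), so the sleeve hangs upright and centred. Next I lower, then bring it in over the tip.

```bash

python3 -m pendant '[[[-0.004,0.002,0.015],[0,0,0],0.03],[[-0.004,0.002,0.035],[0,0,0],0.03],[[-0.004,0.002,0.055],[0,0,0],0.03],[[-0.004,0.002,0.07],[0,0,0],0.03],[[-0.004,0.002,0.0745],[0,0,0],0.03],[[-0.004,0.002,0.0745],[0,0,0],0.03],[[-0.004,0.002,0.0745],[0,0,0],0.03],[[-0.004,0.002,0.0745],[0,0,0],0.03]]'
python3 - <<'E'
from h import *
d(574.8,-162.1,149,.303)
E
```

```text
time: 11.95
tool_pos: [636.8, -144.8, 329.3]
tcp_rot: [3.14, -0.002, 0.303]
contact_force: [-0.6, -0.1, -0.8]
grip_width: 46.0
t 11.95 shift [-0.0644 -0.002   0.0021] turn [ 0.002 -0.002  0.   ] W [ 636.8 -144.8  329.3] [ 3.14e+00 -2.00e-03  3.03e-01] w 46.0 F [-0.6 -0.1 -0.8]
```

```bash

python3 -m pendant '[[[-0.004,-0.001,0.002],[0,0,0],0.03],[[-0.012,-0.002,0.002],[0,0,0],0.03],[[-0.021,-0.002,0.002],[0,0,0],0.03],[[-0.03,-0.002,0.002],[0,0,0],0.03],[[-0.039,-0.002,0.002],[0,0,0],0.03],[[-0.048,-0.002,0.002],[0,0,0],0.03],[[-0.056,-0.002,0.002],[0,0,0],0.03],[[-0.062,-0.002,0.002],[0,0,0],0.03],[[-0.064,-0.002,0.002],[0,0,0],0.03],[[-0.064,-0.002,0.002],[0,0,0],0.03]]'
python3 -m pendant '[[[0,0,0],[0,0,0],0.03],[[0,0,0],[0,0,0],0.03],[[0,0,0],[0,0,0],0.03]]'
python3 - <<'E'
from h import *
d(574.8,-162.1,121,.303)
s=snap('side','s6')
i=cv2.imread('pics/s6.png')
u,v=proj(s,[[575,-162,150]])[0].astype(int);print(u,v)
cv2.imwrite('pics/v6.png',cv2.resize(i[v-50:v+50,u-60:u+60],None,fx=6,fy=6,interpolation=cv2.INTER_CUBIC))
E
```

```text
time: 12.78
tool_pos: [574.4, -162.3, 326.0]
tcp_rot: [3.141, -0.0, 0.302]
contact_force: [-0.3, -0.0, -1.2]
grip_width: 45.7
time: 13.03
tool_pos: [575.1, -161.9, 325.6]
tcp_rot: [3.142, -0.0, 0.303]
contact_force: [0.1, 0.0, -1.4]
grip_width: 46.1
t 13.0333 shift [-0.0003  0.0001  0.0266] turn [ 0. -0.  0.] W [ 575.1 -161.9  325.6] [ 3.142 -0.     0.303] w 46.1 F [ 0.1  0.  -1.4]
247 196
```

View pics/v6.png

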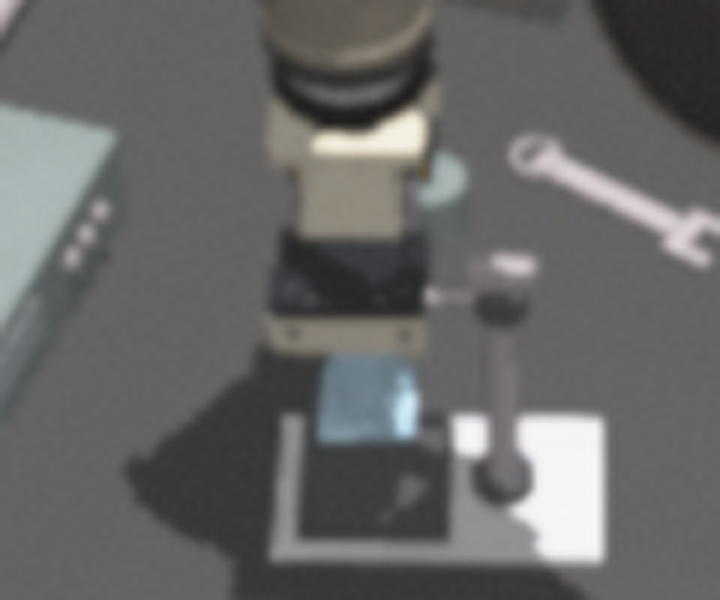

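The side crop shows the sleeve upright over the tray, with the hook entering the bail from the post side, and no contact force. Lowering onto the notch.

```bash

python3 -m pendant '[[[0,0,0.004],[0,0,0],0.03],[[0,0,0.009],[0,0,0],0.03],[[0,0,0.014],[0,0,0],0.03],[[0,0,0.018],[0,0,0],0.03],[[0,0,0.021],[0,0,0],0.03],[[0,0,0.023],[0,0,0],0.03],[[0,0,0.024],[0,0,0],0.03],[[0,0,0.024],[0,0,0],0.03]]'
python3 -c "
from h import *
d(574.8,-162.1,121,.303)"
```

```text
time: 13.75
tool_pos: [574.8, -162.1, 301.5]
tcp_rot: [-3.141, 0.0, 0.303]
contact_force: [0.5, 0.7, -1.3]
grip_width: 45.7
t 13.75 shift [-0.      0.      0.0025] turn [-0.  0. -0.] W [ 574.8 -162.1  301.5] [-3.141  0.     0.303] w 45.7 F [ 0.5  0.7 -1.3]
```

```bash

python3 -m pendant '[[[0,0,0.001],[0,0,0],0.03],[[0,0,0.002],[0,0,0],0.03],[[0,0,0.0025],[0,0,0],0.03],[[0,0,0.0025],[0,0,0],0.03],[[0,0,0.0025],[0,0,0],0.03]]'
```

```text
time: 14.17
tool_pos: [574.8, -162.0, 299.3]
tcp_rot: [3.141, -0.0, 0.303]
contact_force: [0.4, -0.8, -0.2]
grip_width: 46.2
```

```bash

python3 -m pendant '[[[0,0,0.001],[0,0,0],0.03],[[0,0,0.0015],[0,0,0],0.03],[[0,0,0.0015],[0,0,0],0.03]]'
python3 -m pendant '[[[0,0,0],[0,0,0],0.048],[[0,0,0],[0,0,0],0.05],[[0,0,0],[0,0,0],0.053],[[0,0,0],[0,0,0],0.06],[[0,0,0],[0,0,0],0.065],[[0,0,0],[0,0,0],0.065],[[0,0,0],[0,0,0],0.065]]'
python3 - <<'E'
from h import *
w=snap('wrist','w7');s=snap('side','s7')
i=cv2.imread('pics/s7.png');u,v=247,196
cv2.imwrite('pics/v7.png',np.hstack([cv2.resize(i[v-50:v+50,u-40:u+40],(400,500),interpolation=cv2.INTER_CUBIC),cv2.resize(cv2.imread('pics/w7.png')[150:420,120:440],(400,338)).copy() if 0 else cv2.copyMakeBorder(cv2.resize(cv2.imread('pics/w7.png'),(400,300)),0,200,0,0,0)]))
E
```

```text
time: 14.42
tool_pos: [574.8, -162.1, 297.7]
tcp_rot: [3.141, -0.0, 0.303]
contact_force: [0.3, -0.1, 0.4]
grip_width: 46.1
time: 15.0
tool_pos: [574.8, -162.1, 297.7]
tcp_rot: [3.141, 0.0, 0.303]
contact_force: [-0.9, 0.7, 0.1]
grip_width: 64.7
```

View pics/v7.png

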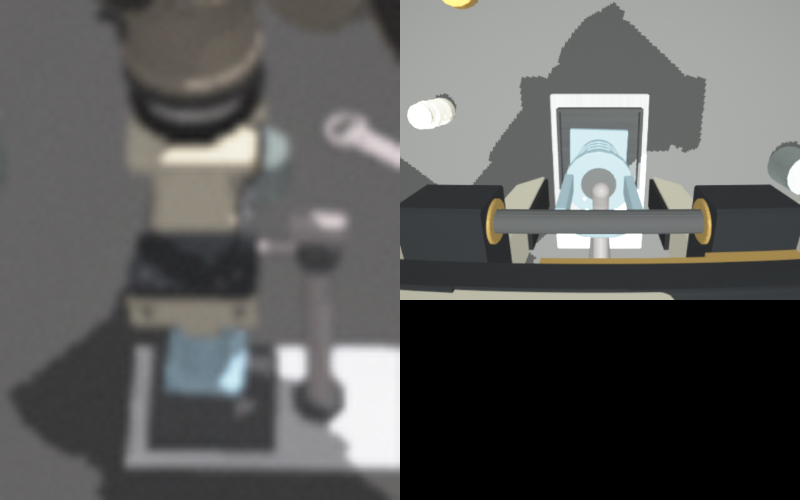

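The released sleeve hangs, with the hook through the bail. I'll back straight up.

```bash

python3 -m pendant '[[[0,0,0],[0,0,0],0.08],[[0,0,0],[0,0,0],0.08],[[0,0,-0.01],[0,0,0],0.08],[[0,0,-0.03],[0,0,0],0.08],[[0,0,-0.06],[0,0,0],0.08],[[0,0,-0.09],[0,0,0],0.08],[[0,0,-0.12],[0,0,0],0.08],[[0,0,-0.14],[0,0,0],0.08],[[0,0,-0.14],[0,0,0],0.08],[[0,0,-0.14],[0,0,0],0.08]]'
python3 -m pendant '[[[-0.03,0,0],[0,0,0],0.08],[[-0.06,0,0],[0,0,0],0.08],[[-0.09,0,0],[0,0,0],0.08],[[-0.12,0,0],[0,0,0],0.08],[[-0.12,0,0],[0,0,0],0.08],[[-0.12,0,0],[0,0,0],0.08],[[-0.12,0,0],[0,0,0],0.08],[[-0.12,0,0],[0,0,0],0.08],[[-0.12,0,0],[0,0,0],0.08],[[-0.12,0,0],[0,0,0],0.08]]'
python3 - <<'E'
from h import *
np.set_printoptions(precision=1,suppress=True)
w=snap('wrist','w8');s=snap('side','s8')
i=cv2.imread('pics/s8.png');u,v=247,196
X=np.array([.954,.299]);Y=np.array([-X[1],X[0]]);A=np.array([508,-183])+70*X
print('pred bail ends, collar',proj(s,[np.r_[A+b*Y,162] for b in(-23,0,23)]+[np.r_[A,109]]),proj(w,[np.r_[A+b*Y,162] for b in(-23,0,23)]))
cv2.imwrite('pics/v8.png',np.hstack([cv2.resize(i[v-50:v+50,u-40:u+40],(400,500),interpolation=cv2.INTER_CUBIC),cv2.copyMakeBorder(cv2.resize(cv2.imread('pics/w8.png'),(400,300)),0,200,0,0,0)]))
E
```

```text
time: 15.93
tool_pos: [574.7, -162.0, 439.6]
tcp_rot: [3.139, -0.003, 0.303]
contact_force: [-1.0, -0.4, -0.8]
grip_width: 80.0
time: 16.77
tool_pos: [460.9, -197.6, 437.3]
tcp_rot: [-3.141, 0.0, 0.304]
contact_force: [0.5, -0.0, 0.3]
grip_width: 80.0
pred bail ends, collar [[247.6 188.4]
 [247.2 193.8]
 [246.9 199.3]
 [247.9 205.2]] [[314.1  27.4]
 [277.7  27.3]
 [241.2  27.5]]
```

View pics/v8.png

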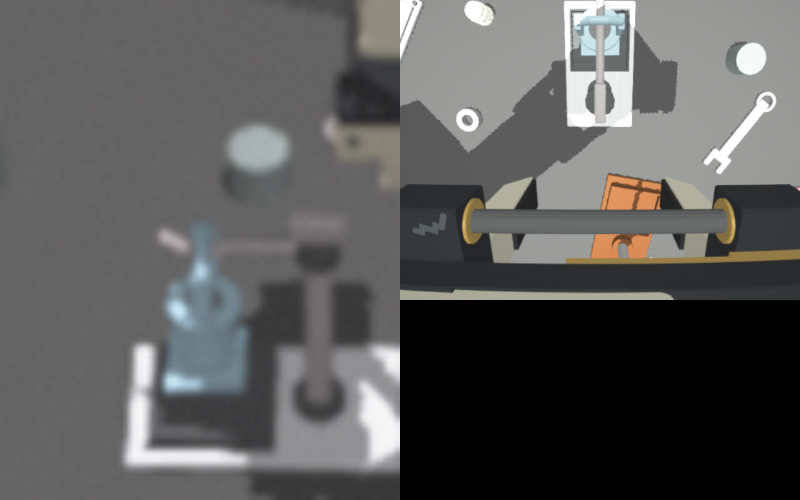

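The sleeve hangs upright on the hook. The bar is at wrist px (280,28) against (278,27) predicted, and the hook is in line with its plate. I'll wait about 1.5 s, check for swing, and hand in.

```bash

python3 -m pendant '[[[0,0,0],[0,0,0],0.08],[[0,0,0],[0,0,0],0.08],[[0,0,0],[0,0,0],0.08],[[0,0,0],[0,0,0],0.08],[[0,0,0],[0,0,0],0.08],[[0,0,0],[0,0,0],0.08],[[0,0,0],[0,0,0],0.08],[[0,0,0],[0,0,0],0.08],[[0,0,0],[0,0,0],0.08],[[0,0,0],[0,0,0],0.08]]'
python3 - <<'E'
from h import *
def cen(c):
    h=cv2.cvtColor(c['color'],cv2.COLOR_RGB2HSV)[150:225,215:270]
    m=cv2.inRange(h,(85,50,60),(115,255,255));ys,xs=np.nonzero(m);return len(xs),xs.mean()+215,ys.mean()+150
print(cen(load('s8')))
for k in range(6): print(cen(capture('side')))
E
```

```text
time: 17.7
tool_pos: [460.3, -197.8, 437.7]
tcp_rot: [3.141, -0.0, 0.303]
contact_force: [0.6, -0.1, 0.8]
grip_width: 80.3
(272, np.float64(247.60661764705884), np.float64(212.58088235294116))
(276, np.float64(247.5326086956522), np.float64(212.95289855072463))
(285, np.float64(247.5438596491228), np.float64(212.72982456140352))
(278, np.float64(247.4820143884892), np.float64(212.63309352517985))
(279, np.float64(247.43010752688173), np.float64(212.67741935483872))
(288, np.float64(247.61458333333334), np.float64(212.75))
(278, np.float64(247.61510791366908), np.float64(212.61510791366908))
```

```bash
python3 -c "
from plant import close_job
print(close_job())"
```

```text
the job is handed in; nothing more can be done
None
```

The job is handed in after about 18 s of robot time, but it reports no verdict. The sleeve is hanging still by its bail on the white stand's hook, over the tray.

1. **Hook:** I turned it by its fin from about 0.72 rad to face over the tray. The picture afterwards showed it in line with the stand's plate.
2. **Trigger:** I squeezed it home and let it go. The picture showed the tongue drawn back clear of the foot, the sleeve still standing and the paddles sprung back.
3. **Sleeve:** I lifted it out by the bail legs, brought it in over the hook's tip, lowered it and released it.

**Last checks:** The crossbar was within about 2 px of where it should sit on the hook. The sleeve looked upright, and over six frames it moved only about 0.2 px sideways, which is image noise. The gripper was clear of everything, and the bystanders I could see in the last pictures looked undisturbed. I did not measure the bystanders.

**One disagreement:** At the end of the squeeze the gripper read 33 mm between the fingers, where 36 mm was expected. I put this down to give in the pads or paddles, since the picture showed the tongue had moved fully back.

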